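# Turn the crossing-barrier boom round on its pivot pin

### The arm

A 6-joint arm with a two-finger parallel gripper is mounted at the origin on the work surface. World frame = base frame: x ahead of the robot, y to its left, z up, the work surface at z = 0. Lengths are in mm, angles in rad, forces in N, time in s.
With the tool pointing down it reaches from about 150 to 775 mm from the base axis. Payload 6.1 kg.
Tool frame: the origin (TCP) lies midway between the tips of the shut fingers; the grasp point (between the pads) lies 19 mm behind it (bot.grip_point_offset is the distance from the TCP to the grasp point, in mm); z points along the fingers, y is the line along which they close (so a half turn about z gives the same grasp; the last joint's range is limited). The gripper opens to 85 mm and grips with 20 to 120 N. Pads are 22 mm wide; open, the fingers measure 114 mm over their backs; the gripper's body (76 mm by 85 mm) begins 54 mm behind the grasp point. The pads swing forward as they close: fully open they stand 13 mm farther back than shut.
Start: joints at [-1.329, 0.126, -0.04, 1.405, 0, 1.571], TCP at [125.706, -509.712, 231.295] pointing down, gripper open.
Joint ranges: [-2.72, 2.72], [-0.95, 1.95], [-1.27, 1.35], [-1.78, 2.02], [-1.46, 1.47], [-3.14, 3.14]. Speed limits (rad/s): [2.39, 2.39, 3.01, 3.14, 3.14, 3.14].

### API

Orientations are given as a unit quaternion [w, x, y, z].
In Python, from cell import bot, imaging, spotter gives the robot as it stands.
- The arm moves only by the tool step_arm, never from a script. Its argument "moves" is a list of rows, each an object with "offset": the shift along the world's x, y, z in cm, a list of three; "twist": the turn, a rotation vector about the world's x, y, z in rad, a list of three. A call has 1 to 8 rows; each row is the pose to reach, as a shift and turn from the pose commanded when the call began; what a row does not reach only later rows make up. A row lasts 1/8 s, in which the tool goes at most 62.5 mm and 10.7 degrees, less where a joint would pass 70% of its speed; a pose out of reach is approached as far as the arm can. A call with a gripper value outside its range is refused whole. "grip" is the gripper command: -1 is fully open, 1 is shut, values between are in proportion, set as the call begins (left out, the last holds). The fingers move at their own pace and stop on an object; "squeeze" is the grip in N (left out, the last holds). Time passes only in rows, so rows that repeat a pose let the fingers close. It gives the time, the measured TCP pose, the force, the opening and the grip force at its end, in the units of the state.
- bot.sense(): the state, without advancing time (a new reading comes with each control period).
- imaging.snapshot(name): name is "side" or "top" or "wrist"; returns the picture (384x512x3 uint8, red, green, blue); there is no depth.
- imaging.camera_info(name): a dict with "K" (3x3 intrinsics, pixels), "R" (3x3) and "t" (3): a world point X has camera coordinates R X + t. Camera axes: x right, y down, z forward; pixel columns grow to the right and rows downward; lengths in mm; the calibration is good to about 2 mm. A picture is of the moment at which its call begins: read the wrist's pose just before it. camera_info takes no time and is no camera call; for the wrist camera it gives the pose at the moment of the call.
- bot.hand_in(): hands the job in; it is judged then, once.
Trained networks look in the newest picture that a camera, given by its name, has taken for a name from the list of things; names that differ only in an ending like _2 or _b are one class to them, and where a whole thing is asked for, a point or a joint stands for the part that bears it (a point fixed in the world has none). Each returns a list of dicts, best first, with "conf" (0 to 1); they miss things now and then, are a little off and sometimes report something else, mostly with a low value. They report only what shows in the picture. A call takes as long as a camera call.
- spotter.boxes_of(camera, query): "rect" ([left, top, right, bottom] in pixels, round what is visible of it).
- spotter.place_of(camera, query): "location" ([column, row] in pixels: a listed point, or the origin of a listed thing).
The state is a dict: "clock": time; "qpos": joint angles; "joint_velocities": joint speeds; "tau": joint torques, N m; "eef_pos": TCP position; "eef_rot": TCP orientation; "contact_force": force on the tool from outside, world axes, zero at the start; "moment": the same for the moment, N m; "finger_gap": opening from 0.0 (shut) to 1.0 (fully open); "finger_force": force on a finger pad.
Only numpy, scipy, OpenCV 4.12 (cv2) and the standard library are available. Lean on these libraries where they do the work, as an engineer would, in place of code of your own. Each camera call takes 0.05 s, during which the arm holds its last target. There are 200 camera calls.

### The job

The puppet-stage set has two model crossing barriers; on one of them the wooden boom was fitted back to front, its long end pointing away from its catch post. Lift that boom straight up off its pivot pin, turn it end for end with the same face up, and lower it (do not drop it) back over the pin until it lies fully home and flat between the plinth's cheeks with its long end resting on the catch post, then let go. Leave the boom of the other barrier, which is right already, on its pin.

Things in the scene. Friction and masses are not known exactly. Their poses are not given: they have to be found in the camera images.
- boom: Loose wooden boom fitted the wrong way round, 14 mm thick, about 95 g. Origin: centre of its 18 mm through-hole, at the underside; x points to its long end, z up. Along x: dark steel counterweight 36 mm wide (-42 to -22 mm), hub 36 mm wide (to +22), bar 20 mm wide (to +170). Centre of mass x = about 15 mm. Grip across the bar at x = about 52 mm, mid-thickness, clear of the plinth.
- boom_tip (a point): Middle of the end face of that boom's long end: 170 mm from the hole centre along the boom's x, 7 mm above its underside. It belongs over the catch post: a T-shaped wooden post 150 mm from the pin along the gate's +x, head 20 by 60 mm (long in y), top 39 mm above the table.
- gate: That boom's fixed stand. Origin on the table under the pivot pin; x points to the catch post, z up. Wooden plinth 48 (x) by 57 mm (y), flat top at height 40 mm, where the boom rests; steel pin 8 mm thick, tip at 62 mm; cheeks along both y edges, 47 mm apart inside, tops at 50 mm. The boom's long end starts towards -x. Hut 42 mm high 120 mm to +y; nothing higher than 65 mm within 180 mm.
- other_boom: The same kind of boom on the other, equal stand, already the right way round with its long end on its catch post: leave it. Origin and axes as for boom.

How it is judged:
By the outcome, as a careful person would: the job done as asked, in the order asked, and still so for the second after the job is handed in, with the robot touching nothing.
It also fails if it takes over 45 s, if anything falls off the work surface, if the arm or the gripper's body presses on something with over 40 N, if the wrist force passes 120 N, or if a joint passes its speed limit or range.

## Working session

There is one attempt and no reset: what is moved stays moved. The work goes in short steps, Python scripts to look and compute and a tool call to move; the robot and the scene stay as the last step left them, time stands still between calls to the robot, and variables do not carry over. Pictures are saved under pics/ and viewed, at most 10 in all, crops included, and the job is handed in when it is done.

Besides the shell and the picture viewer there is one more tool, called after "Emit:" as name(argument=value, ...) on one line, values as JSON. step_arm: Moves the arm, as the interface text tells. Its arguments: {"type":"object","properties":{"moves":{"type":"array","items":{"type":"object","properties":{"offset":{"type":"array","items":{"type":"number"}},"twist":{"type":"array","items":{"type":"number"}}}}},"grip":{"type":"number"},"squeeze":{"type":"number"}},"required":["moves"]}

```bash
ls; mkdir -p pics; cat > h.py <<'E'
import numpy as np,cv2
from cell import bot,imaging,spotter
def snap(c,n=None):
    im=imaging.snapshot(c)
    if n: cv2.imwrite(f'pics/{n}.png',cv2.cvtColor(im,cv2.COLOR_RGB2BGR))
    return im
def onplane(ci,px,z):
    K,R,t=[np.array(ci[k],float) for k in 'KRt']
    d=R.T@np.linalg.inv(K)@[px[0],px[1],1]; o=-R.T@t.reshape(3)
    return o+d*(z-o[2])/d[2]
def proj(ci,X):
    K,R,t=[np.array(ci[k],float) for k in 'KRt']
    p=K@(R@np.array(X,float)+t.reshape(3)); return p[:2]/p[2]
E
python3 - <<'E'
from h import *
s=bot.sense(); print(s['clock'],s['eef_pos'],s['eef_rot'],s['finger_gap'])
snap('top','t0'); ci=imaging.camera_info('top')
for q,z in [('boom',40),('boom_tip',47),('gate',0),('other_boom',40)]:
    for r in spotter.place_of('top',q)[:3]: print(q,r,onplane(ci,r['location'],z).round(1))
print(imaging.camera_info('wrist'))
E
```

```text
pics
0.0 [ 125.6116269  -509.35573594  230.50887601] [-7.97819941e-04  9.92701094e-01  1.20598059e-01 -9.36056507e-05] 1.0049973807677095
boom {'location': [364.8, 165.9], 'conf': 0.65} [ 508.8 -217.7   40. ]
boom_tip {'location': [332.0, 245.5], 'conf': 0.66} [ 349.5 -145.2   47. ]
gate {'location': [353.1, 167.1], 'conf': 0.87} [ 511.4 -205.1    0. ]
other_boom {'location': [163.3, 135.8], 'conf': 0.75} [575.4 192.4  40. ]
{'K': array([[324.43130369,   0.        , 252.10915119],
       [  0.        , 324.43130369, 192.32392755],
       [  0.        ,   0.        ,   1.        ]]), 'R': array([[ 2.39870873e-01, -9.70804543e-01, -7.10273464e-04],
       [-9.21955776e-01, -2.28030131e-01,  3.13049208e-01],
       [-3.04071556e-01, -7.44365459e-02, -9.49736642e-01]]), 't': array([-524.55583026,  -41.85429442,  381.15296478])}
```

View pics/t0.png

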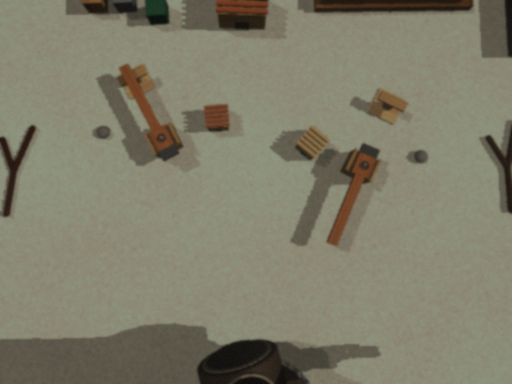

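The top view shows the reversed boom on the right: pin at (364,166), tip at (332,244), catch post at (388,105). The other barrier is at top left. I'll start moving towards it and watch joint 6.

Emit:
step_arm(moves=[{"offset": [4,4,0],"twist": [0,0,-0.08]},{"offset": [8,8,0],"twist": [0,0,-0.16]},{"offset": [12,12,0],"twist": [0,0,-0.24]},{"offset": [16,16,0],"twist": [0,0,-0.33]}])

```text
clock: 0.75
eef_pos: [286.6, -348.4, 231.3]
eef_rot: [0.0, 0.999, -0.046, 0.0]
contact_force: [0.5, -0.9, -0.6]
finger_gap: 1.003
finger_force: 0.0
```

```bash
python3 -c "
from h import *
s=bot.sense();print(s['qpos'],s['eef_pos'],s['eef_rot'])"
```

```text
[-8.82394229e-01 -1.39721239e-02 -1.88389410e-01  1.39599976e+00
  9.11507001e-05  2.35092176e+00] [ 286.62621778 -348.37439609  231.30560017] [ 1.10236937e-04  9.98948519e-01 -4.58455856e-02  1.60898145e-04]
```

Emit:
step_arm(moves=[{"offset": [2.2,1.9,0],"twist": [0,0,0.175]},{"offset": [4.4,3.8,0],"twist": [0,0,0.35]},{"offset": [6.6,5.7,0],"twist": [0,0,0.525]},{"offset": [8.8,7.6,0],"twist": [0,0,0.7]},{"offset": [11,9.5,0],"twist": [0,0,0.875]},{"offset": [13.2,11.4,0],"twist": [0,0,1.05]},{"offset": [15.4,13.3,0],"twist": [0,0,1.225]},{"offset": [17.6,15.1,0],"twist": [0,0,1.4]}])

```text
clock: 1.75
eef_pos: [462.3, -198.0, 231.2]
eef_rot: [-0.0, 0.791, 0.612, -0.0]
contact_force: [-0.4, -0.3, 0.0]
finger_gap: 0.997
finger_force: 0.0
```

Emit:
step_arm(moves=[{"offset": [0,0,0],"twist": [0,0,0.175]},{"offset": [0,0,0],"twist": [0,0,0.35]},{"offset": [0,0,0],"twist": [0,0,0.525]},{"offset": [0,0,0],"twist": [0,0,0.7]},{"offset": [0,0,0],"twist": [0,0,0.875]},{"offset": [0,0,0],"twist": [0,0,1.05]},{"offset": [0,0,0],"twist": [0,0,1.225]},{"offset": [0,0,0],"twist": [0,0,1.4]}])

```text
clock: 2.75
eef_pos: [461.6, -198.7, 231.1]
eef_rot: [-0.0, 0.21, 0.978, 0.0]
contact_force: [-1.4, 1.0, 0.7]
finger_gap: 1.003
finger_force: 0.0
```

```bash
python3 - <<'E'
from h import *
s=bot.sense();print(s['clock'],s['qpos'],s['eef_pos'],s['eef_rot'])
ci=imaging.camera_info('wrist');snap('wrist','w1')
for q,z in [('boom',40),('boom_tip',47),('gate',0)]:
    for r in spotter.place_of('wrist',q)[:3]: print(q,r,onplane(ci,r['location'],z).round(1))
E
```

```text
2.75 [-4.06446756e-01  8.35587477e-02 -8.72711404e-02  1.40025311e+00
 -1.25006245e-05  1.75962020e-02] [ 461.62435461 -198.69325284  231.14914986] [-1.41840860e-04  2.10436538e-01  9.77607510e-01  2.15599345e-05]
boom {'location': [258.3, 208.3], 'conf': 0.94} [ 508.1 -212.4   40. ]
boom_tip {'location': [255.3, 37.5], 'conf': 0.81} [ 350.8 -145.7   47. ]
gate {'location': [258.9, 201.9], 'conf': 0.56} [ 515.1 -213.9    0. ]
```

View pics/w1.png

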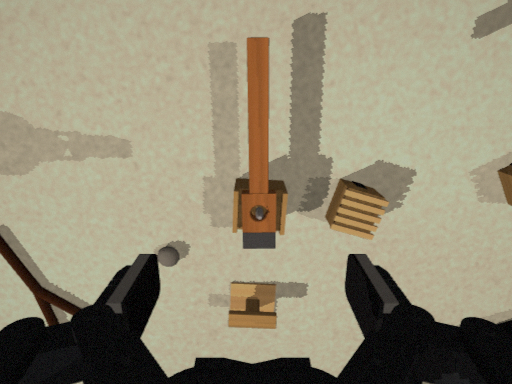

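```bash
python3 - <<'E'
from h import *
ci=imaging.camera_info('wrist')
im=cv2.imread('pics/w1.png').astype(int); b,g,r=im[...,0],im[...,1],im[...,2]
m=(r>1.9*g)&(r>80)
pts=[]
for row in range(50,180,6):
    c=np.where(m[row,230:290])[0]+230
    if len(c): pts.append(onplane(ci,[(c.min()+c.max())/2,row],54)[:2]); 
    if row%30==20: print(row,c.min(),c.max())
pts=np.array(pts); vx,vy,x0,y0=cv2.fitLine(pts.astype(np.float32),cv2.DIST_L2,0,.01,.01).ravel()
print('angle',np.degrees(np.arctan2(vy,vx)))
for n,p,z in [('tip',(258.5,38),54),('pin',(260,211),62),('hubstart',(258.5,193),54),('cwend',(259,248),54),('postL',(230,284),39),('postR',(275,284),39),('postL2',(229,316),39),('postR2',(277,316),39)]: print(n,onplane(ci,p,z).round(1))
tip=onplane(ci,(258.5,38),54)[:2]
d=-np.array([vx,vy])*np.sign(vx); print('hole from tip',tip-170*d,'grasp',tip-118*d,'lat err',np.cross(d,[461.6-x0,-198.7-y0]))
print(proj(ci,[461.6,-198.7,212]))
E
```

```text
Traceback (most recent call last):
ValueError: zero-size array to reduction operation minimum which has no identity
```

```bash
python3 - <<'E'
from h import *
ci=imaging.camera_info('wrist')
im=cv2.imread('pics/w1.png').astype(int); b,g,r=im[...,0],im[...,1],im[...,2]
print(im[100,258])
m=(r-b)>60
pts=[]
for row in range(50,176,6):
    c=np.where(m[row,230:290])[0]+230
    if len(c)<8: continue
    pts.append(onplane(ci,[(c.min()+c.max())/2,row],54)[:2])
    if row in(50,110,170): print(row,c.min(),c.max())
pts=np.array(pts); vx,vy,x0,y0=cv2.fitLine(pts.astype(np.float32),cv2.DIST_L2,0,.01,.01).ravel()
d=-np.array([vx,vy])*np.sign(vx); print('angle',np.degrees(np.arctan2(d[1],d[0])))
for n,p,z in [('tip',(258.5,38),54),('pin',(260,211),62),('hubstart',(258.5,193),54),('cwend',(259,232),54),('postL',(230,284),39),('postR',(275,284),39),('postL2',(229,316),39),('postR2',(277,316),39)]: print(n,onplane(ci,p,z).round(1))
tip=onplane(ci,(258.5,38),54)[:2]
e=np.array([461.6-x0,-198.7-y0])
print('hole from tip',tip-170*d,'grasp',tip-118*d,'lat err',d[0]*e[1]-d[1]*e[0])
E
```

```text
[ 45  89 150]
50 247 268
110 248 267
170 249 267
angle 155.69783
tip [ 353.7 -142.8   54. ]
pin [ 503.6 -209.4   62. ]
hubstart [ 487.6 -203.6   54. ]
cwend [ 528.4 -221.6   54. ]
postL [ 582.9 -284.2   39. ]
postR [ 605.5 -235.1   39. ]
postL2 [ 624.  -305.7   39. ]
postR2 [ 649.1 -251.3   39. ]
hole from tip [ 508.61354218 -212.7177102 ] grasp [ 461.22138367 -191.31717462] lat err 5.7845764
```

The wrist view shows the bar running vertically from its tip at (258,38) to the pin at (260,211). The catch post is at (253,300) and the hut at (357,208). The tool yaw already matches the boom. I'll correct sideways, go down partway and take a closer look.

Emit:
step_arm(moves=[{"offset": [0,0.35,-4]},{"offset": [0,0.72,-8]},{"offset": [0,0.72,-10]},{"offset": [0,0.72,-10]}])

```text
$.moves[0]: bad value
```

```bash
python3 - <<'E'
from h import *
s=bot.sense();print(s['clock'],s['eef_pos'],s['eef_rot'])
ci=imaging.camera_info('wrist');im=snap('wrist','w2')
np.savez('w2.npz',**{k:np.array(ci[k]) for k in 'KRt'})
for q,z in [('boom',40),('boom_tip',47)]:
    for r in spotter.place_of('wrist',q)[:3]: print(q,r,onplane(ci,r['location'],z).round(1))
im=im.astype(int); m=(im[...,0]-im[...,2])>60
e=s['eef_pos']
for row in range(60,200,20):
    c=np.where(m[row,200:320])[0]+200
    if len(c)>8: print(row,c.min(),c.max(),onplane(ci,[(c.min()+c.max())/2,row],54).round(1))
print(proj(ci,[461,-191.5,54]))
E
```

```text
2.95 [ 461.64944352 -198.68291741  231.22262909] [-7.64838278e-05  2.14846115e-01  9.76647910e-01  2.65102973e-05]
boom {'location': [261.2, 207.4], 'conf': 0.7} [ 508.4 -209.5   40. ]
boom_tip {'location': [257.1, 35.3], 'conf': 0.73} [ 350.3 -142.5   47. ]
60 246 267 [ 369.7 -152.    54. ]
80 247 267 [ 385.6 -158.8   54. ]
100 247 267 [ 402.  -166.3   54. ]
120 248 267 [ 419.2 -173.6   54. ]
140 248 267 [ 436.9 -181.6   54. ]
160 249 267 [ 455.5 -189.6   54. ]
180 249 268 [ 474.8 -197.8   54. ]
[258.51751732 165.65970236]
```

View pics/w2.png

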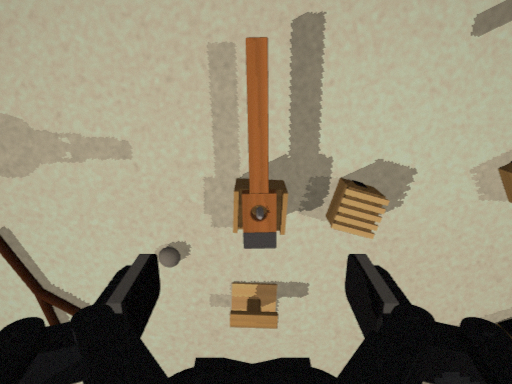

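The move was refused because it had no twist, so the view hasn't changed. Sending it again.

Emit:
step_arm(moves=[{"offset": [0,0.35,-4],"twist": [0,0,0]},{"offset": [0,0.72,-8],"twist": [0,0,0]},{"offset": [0,0.72,-10],"twist": [0,0,0]},{"offset": [0,0.72,-10],"twist": [0,0,0]}])

```text
clock: 3.6
eef_pos: [460.6, -191.0, 129.8]
eef_rot: [-0.002, 0.214, 0.977, 0.0]
contact_force: [-0.5, 0.5, -0.5]
finger_gap: 1.001
finger_force: 0.0
```

```bash
python3 - <<'E'
from h import *
s=bot.sense();print(s['clock'],s['eef_pos'],s['eef_rot'])
ci=imaging.camera_info('wrist');im=snap('wrist','w3')
np.savez('w3.npz',**{k:np.array(ci[k]) for k in 'KRt'})
for q,z in [('boom',40)]:
    for r in spotter.place_of('wrist',q)[:3]: print(q,r,onplane(ci,r['location'],z).round(1))
im=im.astype(int); m=(im[...,0]-im[...,2])>60
for row in range(20,200,20):
    c=np.where(m[row,200:320])[0]+200
    if len(c)>8: print(row,c.min(),c.max(),onplane(ci,[(c.min()+c.max())/2,row],54).round(1))
E
```

```text
3.6 [ 460.5780065  -191.01409327  129.82730884] [-1.63846092e-03  2.13685777e-01  9.76901029e-01  2.90627526e-04]
boom {'location': [257.2, 256.7], 'conf': 0.89} [ 508.3 -208.6   40. ]
40 233 263 [ 361.4 -148.6   54. ]
60 233 264 [ 372.  -153.1   54. ]
80 234 264 [ 382.9 -157.8   54. ]
100 235 264 [ 394.2 -162.7   54. ]
120 235 264 [ 405.8 -168.1   54. ]
140 236 264 [ 418.  -173.3   54. ]
160 237 264 [ 430.7 -178.8   54. ]
180 237 264 [ 443.7 -184.8   54. ]
```

View pics/w3.png

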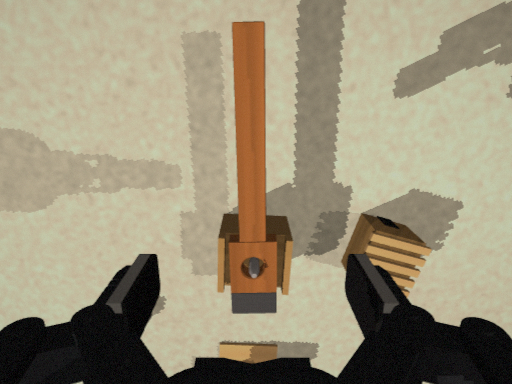

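The close view shows the bar at columns 236-264, centred between the fingers. The hub and pin are at about (254,267), between the cheeks. I'll zoom in there to get the pin and the gate axis.

```bash
python3 - <<'E'
import cv2
im=cv2.imread('pics/w3.png')[200:380,190:330]
cv2.imwrite('pics/c3.png',cv2.resize(im,None,fx=3.3,fy=3.3,interpolation=cv2.INTER_CUBIC))
E
```

```text
(no output)
```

View pics/c3.png

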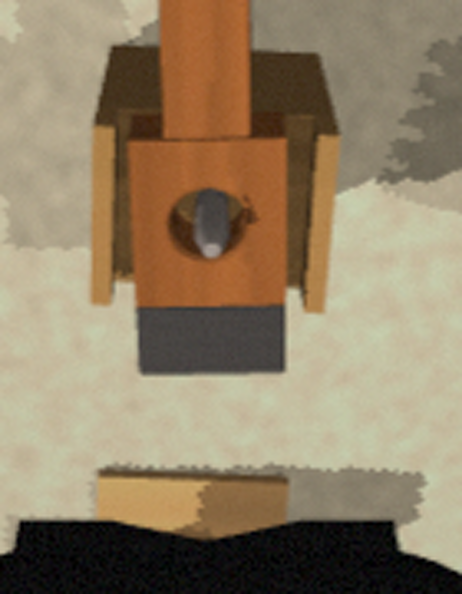

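The crop shows the hole centre at (208,224) and the pin tip at (211,247). The cheek tops run along columns 91-114 and 305-340.

```bash
python3 - <<'E'
from h import *
ci=dict(np.load('w3.npz')); f=lambda p,z:onplane(ci,(p[0]/3.3+189.6,p[1]/3.3+199.6),z)[:2]
ang=lambda a,b:np.degrees(np.arctan2(*(b-a)[::-1]))
hole=f((208,224),54); pin=f((211,247),62)
ch={k:f(p,50) for k,p in dict(Lo0=(93,126),Lo1=(91,303),Li0=(114,126),Li1=(110,303),Ri0=(318,136),Ri1=(305,312),Ro0=(340,136),Ro1=(326,312)).items()}
for k,v in ch.items(): print(k,v.round(1))
print('hole',hole,'pin',pin,'centre of cheeks',np.mean(list(ch.values()),axis=0))
print('angles',[ang(ch[a+'0'],ch[a+'1']).round(2) for a in('Lo','Li','Ri','Ro')])
tip=onplane(ci,(249,21.5),54)[:2]; print('tip',tip,np.linalg.norm(tip-hole),ang(hole,tip))
hs=f((208,140),54);cw=f((211,306),54);ce=f((212,373),54);print('hub len',np.linalg.norm(hs-cw),(hs+cw)/2,np.linalg.norm(hs-ce))
print('post near edge',f((98,475),39),f((288,480),39))
e=bot.sense()['eef_pos'][:2]; u=(tip-hole)/np.linalg.norm(tip-hole); w=e-hole; print('tcp along',w@u,'lat',u[0]*w[1]-u[1]*w[0])
E
```

```text
Lo0 [ 475.9 -227. ]
Lo1 [ 518.3 -248.8]
Li0 [ 477.9 -222.6]
Li1 [ 520.3 -244.6]
Ri0 [ 499.8 -180.9]
Ri1 [ 542.5 -202.3]
Ro0 [ 502.  -176.3]
Ro1 [ 544.6 -197.6]
hole [ 508.08764163 -212.64772116] pin [ 509.37698916 -212.5020646 ] centre of cheeks [ 510.16191868 -212.50018005]
angles [np.float64(-27.12), np.float64(-27.36), np.float64(-26.62), np.float64(-26.55)]
tip [ 352.36035959 -143.70387889] 170.30631156447774 156.1199897554887
hub len 44.150434564199756 [ 508.54487821 -212.46096184] 63.40824715735467
post near edge [ 574.49734277 -275.99364134] [ 597.61273975 -229.66360736]
tcp along 50.624700262446865 lat -0.5428935017145307
```

Everything fits the given sizes: pin at (509.5, -212.5), gate x at -26.9°, boom at 156.1°. Going down to grip.

Emit:
step_arm(moves=[{"offset": [0,0,-3],"twist": [0,0,0.01]},{"offset": [0,0,-6],"twist": [0,0,0.01]},{"offset": [0,0,-9],"twist": [0,0,0.01]},{"offset": [0,0,-10.3],"twist": [0,0,0.01]},{"offset": [0,0,-10.3],"twist": [0,0,0.01]}])

```text
clock: 4.32
eef_pos: [461.9, -191.6, 28.6]
eef_rot: [-0.0, 0.208, 0.978, 0.0]
contact_force: [-0.1, -0.4, 0.4]
finger_gap: 0.999
finger_force: 0.0
```

Emit:
step_arm(moves=[{"offset": [0,0,0],"twist": [0,0,0]},{"offset": [0,0,0],"twist": [0,0,0]},{"offset": [0,0,0],"twist": [0,0,0]},{"offset": [0,0,0],"twist": [0,0,0]},{"offset": [0,0,0],"twist": [0,0,0]},{"offset": [0,0,0],"twist": [0,0,0]},{"offset": [0,0,0],"twist": [0,0,0]},{"offset": [0,0,0],"twist": [0,0,0]}], grip=1, squeeze=50)

```text
clock: 5.32
eef_pos: [461.9, -191.6, 28.7]
eef_rot: [0.0, 0.208, 0.978, -0.0]
contact_force: [-0.3, 0.8, 5.7]
finger_gap: 0.224
finger_force: 51.6
```

Gripped: the gap is 19 mm, matching the bar. Lifting straight up.

Emit:
step_arm(moves=[{"offset": [0,0,0.6],"twist": [0,0,0]},{"offset": [0,0,1.2],"twist": [0,0,0]},{"offset": [0,0,2.2],"twist": [0,0,0]},{"offset": [0,0,3.5],"twist": [0,0,0]},{"offset": [0,0,5],"twist": [0,0,0]},{"offset": [0,0,7],"twist": [0,0,0]},{"offset": [0,0,9],"twist": [0,0,0]},{"offset": [0,0,9],"twist": [0,0,0]}])

```text
clock: 6.32
eef_pos: [462.9, -192.0, 120.5]
eef_rot: [0.002, 0.208, 0.978, -0.0]
contact_force: [-0.3, 0.3, -0.7]
finger_gap: 0.22
finger_force: 50.9
```

```bash
python3 - <<'E'
from h import *
s=bot.sense();print(s['clock'],s['eef_pos'],s['eef_rot'],s['contact_force'],s['finger_force'],s['qpos'])
ci=imaging.camera_info('wrist');im=snap('wrist','w4')
np.savez('w4.npz',**{k:np.array(ci[k]) for k in 'KRt'})
E
```

```text
6.325 [ 462.92630239 -192.02393144  120.49551474] [ 1.91840183e-03  2.08373797e-01  9.78047316e-01 -3.58020251e-04] [-0.28714812  0.32793357 -0.66421608] 50.8803516626358 [-3.93200614e-01  1.01786260e-01 -3.10731155e-01  1.15437586e+00
 -4.73648636e-06  2.66241154e-02]
```

View pics/w4.png

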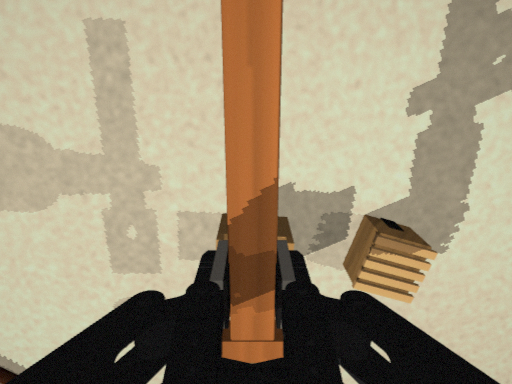

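The boom is held straight in the fingers. Turning it counter-clockwise, so joint 6 heads towards -3.07, while shifting to the far side of the pin.

Emit:
step_arm(moves=[{"offset": [0.4,-0.2,0],"twist": [0,0,0.129]},{"offset": [0.8,-0.4,0],"twist": [0,0,0.258]},{"offset": [1.2,-0.6,0],"twist": [0,0,0.387]},{"offset": [1.6,-0.7,0],"twist": [0,0,0.516]},{"offset": [2.0,-0.9,0],"twist": [0,0,0.645]},{"offset": [2.4,-1.1,0],"twist": [0,0,0.774]},{"offset": [2.8,-1.3,0],"twist": [0,0,0.903]},{"offset": [3.1,-1.4,0],"twist": [0,0,1.03]}])

```text
clock: 7.38
eef_pos: [492.3, -205.4, 117.2]
eef_rot: [-0.001, -0.302, 0.953, 0.001]
contact_force: [0.6, -0.2, -1.2]
finger_gap: 0.226
finger_force: 50.8
```

Emit:
step_arm(moves=[{"offset": [0.4,-0.2,0],"twist": [0,0,0.129]},{"offset": [0.8,-0.4,0],"twist": [0,0,0.258]},{"offset": [1.2,-0.6,0],"twist": [0,0,0.387]},{"offset": [1.6,-0.7,0],"twist": [0,0,0.516]},{"offset": [2.0,-0.9,0],"twist": [0,0,0.645]},{"offset": [2.4,-1.1,0],"twist": [0,0,0.774]},{"offset": [2.8,-1.3,0],"twist": [0,0,0.903]},{"offset": [3.1,-1.4,0],"twist": [0,0,1.03]}])

```text
clock: 8.38
eef_pos: [523.3, -219.4, 117.1]
eef_rot: [0.0, 0.733, -0.681, -0.001]
contact_force: [-0.8, 0.5, -0.8]
finger_gap: 0.223
finger_force: 50.8
```

Emit:
step_arm(moves=[{"offset": [0.5,-0.25,0],"twist": [0,0,0.147]},{"offset": [1.0,-0.5,0],"twist": [0,0,0.294]},{"offset": [1.5,-0.7,0],"twist": [0,0,0.441]},{"offset": [2.0,-0.9,0],"twist": [0,0,0.588]},{"offset": [2.4,-1.1,0],"twist": [0,0,0.735]},{"offset": [2.8,-1.3,0],"twist": [0,0,0.882]},{"offset": [3.0,-1.5,0],"twist": [0,0,1.031]},{"offset": [3.0,-1.5,0],"twist": [0,0,1.031]}])

```text
clock: 9.38
eef_pos: [553.3, -234.4, 117.2]
eef_rot: [-0.0, 0.972, -0.234, -0.001]
contact_force: [0.5, 0.2, -0.8]
finger_gap: 0.218
finger_force: 50.8
```

```bash
python3 - <<'E'
from h import *
s=bot.sense();print(s['clock'],s['eef_pos'],s['eef_rot'],s['contact_force'],s['finger_force'],s['qpos'])
q=s['eef_rot'];print('yaw',np.degrees(2*np.arctan2(q[2],q[1])))
a=snap('wrist');b=snap('side');c=imaging.camera_info('side')
np.savez('s5.npz',**{k:np.array(c[k]) for k in 'KRt'})
c=imaging.camera_info('wrist');np.savez('w5.npz',**{k:np.array(c[k]) for k in 'KRt'})
cv2.imwrite('pics/w5.png',a[...,::-1]);cv2.imwrite('pics/s5.png',b[...,::-1])
cv2.imwrite('pics/ws5.png',np.hstack([cv2.resize(a,(400,300)),cv2.resize(b,(400,300))])[...,::-1])
for k in('boom','boom_tip','gate'):print(k,spotter.place_of('side',k)[:2])
E
```

```text
9.375 [ 553.34158377 -234.3979251   117.17531254] [-1.24369776e-04  9.72278920e-01 -2.33822685e-01 -7.98420364e-04] [ 0.53823566  0.18943725 -0.80764928] 50.82720100879669 [-4.00679900e-01  2.91354783e-01 -8.46974212e-02  1.19636014e+00
 -1.63939979e-05 -3.07025736e+00]
yaw -27.04447752479581
boom [{'location': [377.7, 248.3], 'conf': 0.64}]
boom_tip [{'location': [494.2, 223.0], 'conf': 0.92}]
gate [{'location': [365.1, 293.0], 'conf': 0.62}]
```

View pics/ws5.png

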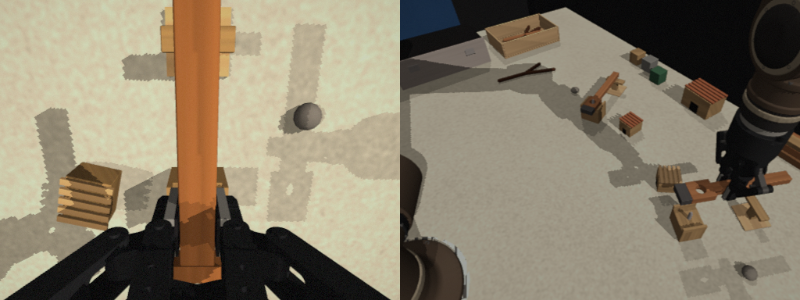

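The wrist view shows the bar pointing over its catch post. The side view shows the hole above the plinth, at full-image position (384,240). I'll check hole height, tilt and position against the predictions.

```bash
python3 - <<'E'
from h import *
ci=dict(np.load('s5.npz')); T=np.array([553.3,-234.4]);a=np.radians(-27.04);d=np.array([np.cos(a),np.sin(a)]);n=np.array([-d[1],d[0]])
P=lambda x,y,z:proj(ci,[*(T+(x-50.7)*d+y*n),z])
im=cv2.imread('pics/s5.png')
x0,y0=330,180; S=4.2
im=cv2.resize(im[y0:y0+140,x0:x0+182],None,fx=S,fy=S,interpolation=cv2.INTER_CUBIC)
mk=lambda p,c:cv2.drawMarker(im,tuple(int(v) for v in (np.array(p)+.5-[x0,y0])*S),c,cv2.MARKER_CROSS,14,1)
th=np.linspace(0,2*np.pi,16)
for t in th: mk(P(9*np.cos(t),9*np.sin(t),142.5),(255,255,0))
for x,y in [(-42,-18),(-42,18),(-22,-18),(22,-18),(22,18),(170,-10),(170,10)]: mk(P(x,y,142.5),(0,255,0))
for x,y in [(-42,-18),(-42,18),(170,-10)]: mk(P(x,y,128.5),(255,0,0))
mk(proj(ci,[509.6,-212.5,62]),(255,0,255)); mk(proj(ci,[509.6,-212.5,40]),(255,0,255))
print(proj(ci,[509.6,-212.5,62]))
cv2.imwrite('pics/c5.png',im)
E
```

```text
[371.80424801 271.83404603]
```

View pics/c5.png

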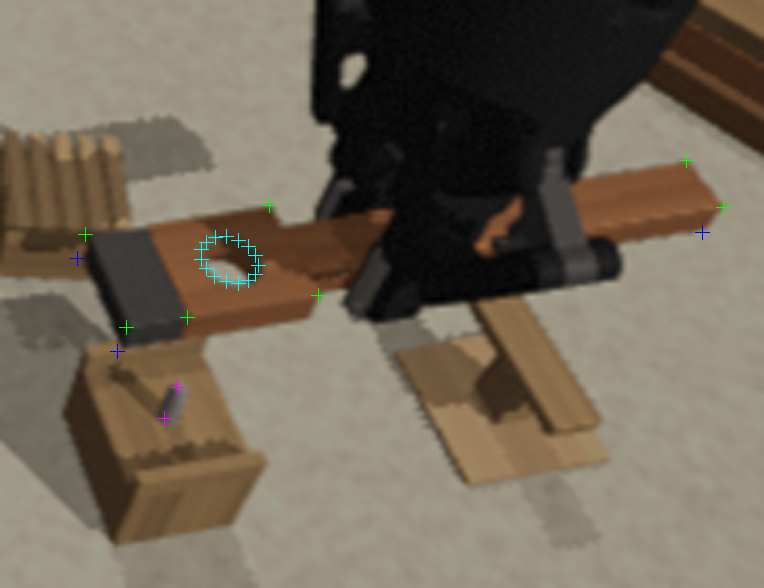

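The prediction matches the picture within about 1 mm, and the boom is level. Small correction, then lowering onto the pin.

Emit:
step_arm(moves=[{"offset": [0.15,-0.1,-1],"twist": [0,0,0]},{"offset": [0.15,-0.1,-2.5],"twist": [0,0,0]},{"offset": [0.15,-0.1,-4],"twist": [0,0,0]},{"offset": [0.15,-0.1,-5],"twist": [0,0,0]},{"offset": [0.15,-0.1,-6],"twist": [0,0,0]},{"offset": [0.15,-0.1,-6],"twist": [0,0,0]}])

```text
clock: 10.38
eef_pos: [554.7, -235.3, 57.3]
eef_rot: [-0.0, 0.972, -0.233, -0.001]
contact_force: [-0.4, -0.3, -1.8]
finger_gap: 0.224
finger_force: 50.8
```

Emit:
step_arm(moves=[{"offset": [0,0,-0.4],"twist": [0,0,0]},{"offset": [0,0,-0.8],"twist": [0,0,0]},{"offset": [0,0,-1.2],"twist": [0,0,0]},{"offset": [0,0,-1.2],"twist": [0,0,0]}])

```text
clock: 10.88
eef_pos: [555.0, -235.4, 45.9]
eef_rot: [-0.0, 0.972, -0.233, -0.0]
contact_force: [-0.6, -0.4, -1.6]
finger_gap: 0.22
finger_force: 50.8
```

No contact force with the underside already about 5 mm below the pin tip, so the pin is in the hole. Continuing.

Emit:
step_arm(moves=[{"offset": [0,0,-0.3],"twist": [0,0,0]},{"offset": [0,0,-0.6],"twist": [0,0,0]},{"offset": [0,0,-0.9],"twist": [0,0,0]},{"offset": [0,0,-1.2],"twist": [0,0,0]},{"offset": [0,0,-1.4],"twist": [0,0,0]},{"offset": [0,0,-1.6],"twist": [0,0,0]},{"offset": [0,0,-1.65],"twist": [0,0,0]},{"offset": [0,0,-1.65],"twist": [0,0,0]}])

```text
clock: 11.88
eef_pos: [555.2, -235.5, 29.8]
eef_rot: [-0.0, 0.972, -0.233, 0.0]
contact_force: [-0.0, 0.4, -1.4]
finger_gap: 0.222
finger_force: 50.8
```

Emit:
step_arm(moves=[{"offset": [0,0,-0.05],"twist": [0,0,0]},{"offset": [0,0,-0.1],"twist": [0,0,0]},{"offset": [0,0,-0.1],"twist": [0,0,0]}])

```text
clock: 12.25
eef_pos: [555.3, -235.6, 29.0]
eef_rot: [0.0, 0.972, -0.233, 0.0]
contact_force: [-0.4, 0.4, 0.6]
finger_gap: 0.221
finger_force: 51.0
```

Emit:
step_arm(moves=[{"offset": [0,0,-0.05],"twist": [0,0,0]},{"offset": [0,0,-0.05],"twist": [0,0,0]}])

```text
clock: 12.5
eef_pos: [555.3, -235.6, 28.8]
eef_rot: [0.0, 0.972, -0.233, 0.0]
contact_force: [-0.3, 1.0, 4.7]
finger_gap: 0.224
finger_force: 51.5
```

Emit:
step_arm(moves=[{"offset": [0,0,0],"twist": [0,0,0]},{"offset": [0,0,0],"twist": [0,0,0]},{"offset": [0,0,0],"twist": [0,0,0]},{"offset": [0,0,0],"twist": [0,0,0]},{"offset": [0,0,0],"twist": [0,0,0]},{"offset": [0,0,0],"twist": [0,0,0]},{"offset": [0,0,0],"twist": [0,0,0]},{"offset": [0,0,0],"twist": [0,0,0]}], grip=-0.2)

```text
clock: 13.5
eef_pos: [555.2, -235.5, 28.3]
eef_rot: [0.0, 0.972, -0.233, -0.0]
contact_force: [0.0, -0.5, -0.9]
finger_gap: 0.6
finger_force: 0.0
```

Emit:
step_arm(moves=[{"offset": [0,0,1],"twist": [0,0,0]},{"offset": [0,0,3],"twist": [0,0,0]},{"offset": [0,0,6],"twist": [0,0,0]},{"offset": [0,0,10],"twist": [0,0,0]},{"offset": [0,0,14],"twist": [0,0,0]},{"offset": [-3,-4,17],"twist": [0,0,0]},{"offset": [-6,-8,18],"twist": [0,0,0]},{"offset": [-6,-8,18],"twist": [0,0,0]}])

```text
clock: 14.5
eef_pos: [507.1, -293.9, 209.1]
eef_rot: [0.01, 0.967, -0.255, -0.002]
contact_force: [-0.0, 0.2, -0.0]
finger_gap: 0.603
finger_force: 0.0
```

```bash
python3 - <<'E'
from h import *
s=bot.sense();print(s['clock'],s['eef_pos'],s['contact_force'])
b=snap('side');t=snap('top')
x=cv2.resize(b[200:340,310:500],(560,412),interpolation=cv2.INTER_CUBIC); y=cv2.resize(t,(240,180))
x=np.hstack([x,np.zeros((412,240,3),np.uint8)]);x[:180,560:]=y
cv2.imwrite('pics/f.png',x[...,::-1])
ci=imaging.camera_info('side')
for k,z in(('boom',40),('boom_tip',47)):
  for r in spotter.place_of('side',k)[:2]: print(k,r,onplane(ci,r['location'],z).round(1))
E
```

```text
14.5 [ 507.14271741 -293.92591623  209.07786982] [-0.01704664  0.24529136 -0.01424402]
boom {'location': [367.7, 277.5], 'conf': 0.84} [ 510.6 -209.9   40. ]
boom_tip {'location': [471.5, 259.4], 'conf': 0.77} [ 663.8 -291.6   47. ]
```

View pics/f.png

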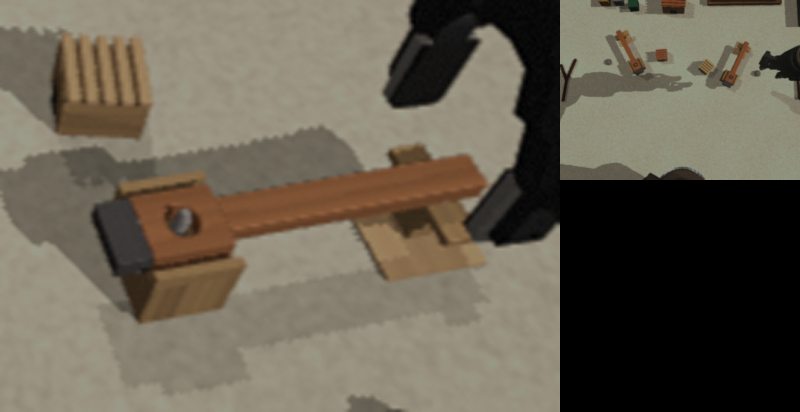

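The boom lies flat between the cheeks with the pin through its hole (crop 182,220), and its long end rests on the catch post (crop 425,190). The other barrier looks unchanged and the robot is clear.

```bash
python3 -c "
from h import *
print(bot.hand_in())"
```

```text
the job is handed in; nothing more can be done
None
```

I turned the reversed boom end for end and lowered it back over its pin, lying flat with its long end on the catch post; I left the other barrier alone and handed the job in at about 14.7 s.

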